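# Check a return spring on the dead-weight tester

### The arm

A 7-joint arm with a two-finger parallel gripper is mounted at the origin on the work surface. World frame = base frame: x ahead of the robot, y to its left, z up, the work surface at z = 0. Lengths are in m, angles in rad, forces in N, time in s.
With the tool pointing down it reaches from about 0.35 to 0.9 m from the base axis. Payload 19.9 kg.
Tool frame: the origin (TCP) lies midway between the tips of the shut fingers; the grasp point (between the pads) lies 19 mm behind it; z points along the fingers, y is the line along which they close (so a half turn about z gives the same grasp; the last joint's range is limited). The gripper opens to 85 mm and grips with 20 to 120 N. Pads are 22 mm wide; open, the fingers measure 114 mm over their backs; the gripper's body (76 mm by 85 mm) begins 54 mm behind the grasp point. The pads swing forward as they close: fully open they stand 13 mm farther back than shut.
Start: joints at [1.06, 0.417, -0.01, 1.614, 0.005, 1.111, -0.053], TCP at [0.283, -0.557, 0.231] pointing down, gripper open.
Joint ranges: [-2.81, 2.81], [-0.39, 2.02], [-1.27, 1.25], [0.06, 2.57], [-1.19, 4.33], [0.19, 2], [-2.82, 2.82]. Speed limits (rad/s): [1.89, 1.89, 2.39, 2.39, 3.01, 3.01, 3.01].

### API

Orientations are given as a 3x3 rotation matrix whose columns are the frame's x, y, z axes.
In Python, from cell import ctrl gives the robot as it stands.
- The arm moves only by the tool step_arm, never from a script. Its argument "moves" is a list of rows, each a list of 3 entries, a list of its own where there are three numbers: the shift along the tool's x, y, z in mm, then the turn, a rotation vector about the tool's x, y, z in degrees, then the finger opening in mm, from 0 to 85.4. In form: [[[x, y, z], [rx, ry, rz], gripper], ...]. A call has 1 to 20 rows; each row is the pose to reach, as a shift and turn from the pose commanded when the call began, along the tool's axes at that moment; what a row does not reach only later rows make up. A row lasts 1/12 s, in which the tool goes at most 41.7 mm and 7.16 degrees, less where a joint would pass 70% of its speed; a pose out of reach is approached as far as the arm can. A call with a gripper value outside its range is refused whole. The fingers move at their own pace and stop on an object; "newtons" is the grip in N (left out, the last holds). Time passes only in rows, so rows that repeat a pose let the fingers close. It gives the time, the measured TCP pose, the force, the opening and the grip force at its end, in the units of the state.
- ctrl.get_state(): the state, without advancing time (a new reading comes with each control period).
- ctrl.snapshot(name): name is "side" or "top"; returns a dict with "pixels" (384x512x3 uint8, red, green, blue), "mtx" (3x3 intrinsics, pixels), "rvec" (rotation vector, rad) and "tvec" (3), from world to camera coordinates, as OpenCV has them. Camera axes: x right, y down, z forward; pixel columns grow to the right and rows downward; lengths in m; the calibration is good to about 2 mm. A picture is of the moment at which its call begins. There is no depth.
- ctrl.job_done(): hands the job in; it is judged then, once.
The state is a dict: "time": time; "qpos": joint angles; "joint_vel": joint speeds; "tau": joint torques, N m; "tcp_pos": TCP position; "eef_rot": TCP orientation; "ft_force": force on the tool from outside, world axes, zero at the start; "wrist_torque": the same for the moment, N m; "opening": finger opening in m; "grasp_force": force on a finger pad.
Only numpy, scipy, OpenCV 4.12 (cv2) and the standard library are available. Lean on these libraries where they do the work, as an engineer would, in place of code of your own. Each camera call takes 0.05 s, during which the arm holds its last target. There are 200 camera calls.

### The job

Check the return spring on the square plywood board: stand it upright in the middle of the round tester plate, set the dead weight gently and squarely on its cap and let go for two seconds, so that the weight alone, not the gripper, pushes the sliding index down. Then set the weight back in the middle of its rubber pad and compare the index, which stays where it was pushed, with the fixed mark beside it: below the mark the spring is soft and goes in the grey scrap bin, above it is good and goes upright in the middle of the round seat on the aluminium block. Leave the spare spring and all other things where they are.

Things in the scene. Friction and masses are not known exactly. Their poses are not given: they have to be found in the camera images.
- spring_p_mid (a point): a return spring, 110 mm tall, about 0.2 kg: steel coil 42 mm across, round foot 52 mm across and 12 mm high, round top cap 46 mm across and 24 mm high (grip it there). Stands upright on the board or the disc. This point: on its axis, 55 mm above the foot's underside; z from foot to cap. The two springs look alike; either may be soft. Under load the cap sinks towards the foot
- spring_p_top (a point): centre of the upper face of that spring's cap: 110 mm above the foot's underside when unloaded, lower when the spring is compressed
- spring_q_mid (a point): a return spring, 110 mm tall, about 0.2 kg: steel coil 42 mm across, round foot 52 mm across and 12 mm high, round top cap 46 mm across and 24 mm high (grip it there). Stands upright on the board or the disc. This point: on its axis, 55 mm above the foot's underside; z from foot to cap. The two springs look alike; either may be soft. Under load the cap sinks towards the foot
- spring_q_top (a point): centre of the upper face of that spring's cap: 110 mm above the foot's underside when unloaded, lower when the spring is compressed
- card_top (a point): centre of the upper face of the fixed square plywood board of 100 mm, 4 mm thick, on the table; the spring to be checked stands near its middle
- disc_top (a point): centre of the upper face of the fixed round cork disc of 100 mm diameter, 4 mm thick, on the table; the spare spring stands near its middle
- plate_center (a point): centre of the top of the tester's round plate, 90 mm across, 30 mm above the table; x, y are the tester's. Fixed base 22 mm high, 120 mm in x, from -60 to +130 mm in y; column 24 mm thick, 164 mm tall, 88 mm from here towards +y; behind it, at 115 mm, an upright aluminium strip 30 mm wide, 162 mm tall. The +x, -x and -y sides are open: keep the fingers there
- index: sliding index on the tester's column: dark blade 24 mm wide, 4 mm thick, pointing at the plate's axis and ending 40 mm from it, black collar on the column, crossbar beside the strip. The weight's rim pushes it straight down (under 1 N); it stays where it is left. Origin: upper face of the blade at its tip; that height is the reading. It starts 106 to 116 mm above the plate
- mark (a point): the reference mark: upper edge of the fixed dark crossbar, 80 mm wide and 4 mm thick, on the strip, 89 mm above the plate. A good spring leaves the index's upper face about 10 mm above this height, a soft one about 12 mm below
- weight_mid (a point): the dead weight: a steel disc 100 mm in diameter and 11 mm thick with a round knob 30 mm in diameter and 44 mm tall upright on its middle, 55 mm tall in all, about 0.85 kg; it starts on the rubber pad, knob up. This point is on its axis, 27.5 mm above its underside; z points up along the knob
- weight_under (a point): centre of the flat underside of the dead weight
- pad_top (a point): centre of the upper face of the fixed square black rubber pad of 110 mm on which the weight is kept, 6 mm above the table
- bin: the fixed grey plastic scrap bin, an open box 150 mm (x) by 130 mm (y) by 60 mm high, wall and floor 5 mm; origin at the centre of its underside. It and the aluminium block are on opposite sides of the table and may change places
- seat_center (a point): centre of the round steel seat, 90 mm in diameter, on a fixed aluminium block 130 by 120 mm; its upper face is 30 mm above the table
- wrench: bystander, to be left where it is: a steel wrench lying near the robot; origin at its underside
- jar: bystander, to be left where it is: a small clear jar, 52 mm across, 65 mm tall, near the robot; origin at its underside
- can: bystander, to be left where it is: a can 66 mm across, 110 mm tall, beyond the tester; origin at its underside
- screwdriver: bystander, to be left where it is: a screwdriver lying beyond the tester; origin at its underside
- bolt_box: bystander, to be left where it is: an open cardboard box 100 by 120 by 40 mm, far side; origin at its underside
- cup: bystander, to be left where it is: a steel bowl 90 mm across, 70 mm tall, far right; origin at its underside
- flange: bystander, to be left where it is: a steel ring 80 mm across, 18 mm high, far left; origin at its underside
Not all that is in view belongs to the job. What is shaped like the bin but yellow is not meant.

How it is judged:
On the way, in this order (a step that is already met when the one before it is completed fails the run):
1. the spring from the plywood board stands upright in the middle of the tester plate, let go (((horizontal distance between spring_p_mid and plate_center below 0.02 m and z of spring_p_mid in the frame of plate_center between 0.05 and 0.06 m and angle between spring_p_mid's own z axis and vertical below 0.1 rad and contact force between spring_p and the fingers below 0.1 N and distance of spring_q_mid from where it was at the start of the episode below 0.03 m and horizontal distance between spring_q_mid and disc_top below 0.06 m) or (horizontal distance between spring_q_mid and plate_center below 0.02 m and z of spring_q_mid in the frame of plate_center between 0.05 and 0.06 m and angle between spring_q_mid's own z axis and vertical below 0.1 rad and contact force between spring_q and the fingers below 0.1 N and distance of spring_p_mid from where it was at the start of the episode below 0.03 m and horizontal distance between spring_p_mid and disc_top below 0.06 m))), for 0.2 s.
2. the dead weight rests on that spring and compresses it, the index at its underside (5 mm), hands off, for a second (((horizontal distance between spring_p_mid and plate_center below 0.02 m and z of spring_p_mid in the frame of plate_center between 0.05 and 0.06 m and angle between spring_p_mid's own z axis and vertical below 0.1 rad and contact force between each of spring_p, weight and the fingers below 0.1 N and distance of spring_q_mid from where it was at the start of the episode below 0.03 m and horizontal distance between spring_q_mid and disc_top below 0.06 m and contact force between weight and spring_p above 5 N and angle between weight_mid's own z axis and vertical below 0.15 rad and linear speed of weight below 0.02 m/s and z of weight_under in the frame of index between -0.005 and 0.005 m) or (horizontal distance between spring_q_mid and plate_center below 0.02 m and z of spring_q_mid in the frame of plate_center between 0.05 and 0.06 m and angle between spring_q_mid's own z axis and vertical below 0.1 rad and contact force between each of spring_q, weight and the fingers below 0.1 N and distance of spring_p_mid from where it was at the start of the episode below 0.03 m and horizontal distance between spring_p_mid and disc_top below 0.06 m and contact force between weight and spring_q above 5 N and angle between weight_mid's own z axis and vertical below 0.15 rad and linear speed of weight below 0.02 m/s and z of weight_under in the frame of index between -0.005 and 0.005 m))), for 1 s.
3. the weight is back on its rubber pad, let go (horizontal distance between weight_mid and pad_top below 0.035 m and z of weight_under in the frame of pad_top below 0.005 m and angle between weight_mid's own z axis and vertical below 0.1 rad and contact force between weight and the fingers below 0.1 N), for 0.2 s.
At the end, for the whole second after the job is handed in: The checked spring is inside the scrap bin if the index is below the mark, else stands upright (0.1 rad) on the round seat within 20 mm of its centre; the spare is on the cork disc, unmoved (30 mm); the weight stands on the pad within 35 mm of its centre; all let go, at rest (all of step 3 and ((((z of index in the frame of mark below 0 m and x of spring_p_mid in the frame of bin between -0.07 and 0.07 m and y of spring_p_mid in the frame of bin between -0.06 and 0.06 m and z of spring_p_mid in the frame of bin below 0.08 m and contact force between spring_p and the fingers below 0.1 N and linear speed of spring_p below 0.03 m/s) or (z of index in the frame of mark above 0 m and horizontal distance between spring_p_mid and seat_center below 0.02 m and z of spring_p_mid in the frame of seat_center between 0.05 and 0.06 m and angle between spring_p_mid's own z axis and vertical below 0.1 rad and contact force between spring_p and the fingers below 0.1 N)) and linear speed of spring_p below 0.03 m/s and distance of spring_q_mid from where it was at the start of the episode below 0.03 m and horizontal distance between spring_q_mid and disc_top below 0.06 m) or (((z of index in the frame of mark below 0 m and x of spring_q_mid in the frame of bin between -0.07 and 0.07 m and y of spring_q_mid in the frame of bin between -0.06 and 0.06 m and z of spring_q_mid in the frame of bin below 0.08 m and contact force between spring_q and the fingers below 0.1 N and linear speed of spring_q below 0.03 m/s) or (z of index in the frame of mark above 0 m and horizontal distance between spring_q_mid and seat_center below 0.02 m and z of spring_q_mid in the frame of seat_center between 0.05 and 0.06 m and angle between spring_q_mid's own z axis and vertical below 0.1 rad and contact force between spring_q and the fingers below 0.1 N)) and linear speed of spring_q below 0.03 m/s and distance of spring_p_mid from where it was at the start of the episode below 0.03 m and horizontal distance between spring_p_mid and disc_top below 0.06 m)) and linear speed of weight below 0.03 m/s); the robot touches nothing.
It fails at once if one of the other things on the table is shifted by more than 30 mm (distance of any of wrench, jar, can, screwdriver, bolt_box, cup, flange from where it was at the start of the episode above 0.03 m).
It fails at once if the gripper pushes the index (contact force between index and the fingers above 1 N).
It fails at once if the dead weight topples (angle between weight_mid's own z axis and vertical above 0.6 rad).
It fails at once if a spring or the weight is dropped so that it is moving down fast (linear speed of any of spring_p, spring_q, weight above 1.4 m/s).
It also fails if it takes over 72 s, if anything falls off the work surface, if the arm or the gripper's body presses on something with over 40 N, if the wrist force passes 120 N, or if a joint passes its speed limit or range.

## Working session

There is one attempt and no reset: what is moved stays moved. The work goes in short steps, Python scripts to look and compute and a tool call to move; the robot and the scene stay as the last step left them, time stands still between calls to the robot, and variables do not carry over. Pictures are saved under pics/ and viewed, at most 10 in all, crops included, and the job is handed in when it is done.

Besides the shell and the picture viewer there is one more tool, called after ">>>" by a JSON object that holds its "api" and its "payload". step_arm: Moves the arm, as the interface text tells. Its arguments: {"type":"object","properties":{"moves":{"type":"array","items":{"type":"array"}},"newtons":{"type":"number"}},"required":["moves"]}

```bash
ls; mkdir -p pics; cat > h.py <<'E'
import numpy as np, cv2
from cell import ctrl
def snap(n,save=None):
    s=ctrl.snapshot(n)
    if save: cv2.imwrite(f"pics/{save}.png",cv2.cvtColor(s["pixels"],cv2.COLOR_RGB2BGR))
    return s
def ray(s,u,v):
    R=cv2.Rodrigues(np.array(s["rvec"],float))[0]; t=np.array(s["tvec"],float).ravel()
    p=cv2.undistortPoints(np.array([[[u,v]]],float),np.array(s["mtx"],float),None)[0,0]
    d=R.T@np.array([p[0],p[1],1]); return -R.T@t, d/np.linalg.norm(d)
def onz(s,u,v,z):
    c,d=ray(s,u,v); return c+d*(z-c[2])/d[2]
def proj(s,P):
    return cv2.projectPoints(np.array(P,float).reshape(-1,3),np.array(s["rvec"],float),np.array(s["tvec"],float),np.array(s["mtx"],float),None)[0].reshape(-1,2)
E
python3 - <<'E'
from h import *
np.set_printoptions(precision=4,suppress=True)
for n in("side","top"):
    s=snap(n,n+"0"); c,d=ray(s,256,192); print(n,c,d); np.savez(n+"0.npz",**s)
    im=cv2.imread(f"pics/{n}0.png"); cv2.imwrite(f"pics/{n}0b.png",cv2.resize(im,(800,600),interpolation=cv2.INTER_CUBIC))
st=ctrl.get_state(); print(st["time"],st["tcp_pos"],st["eef_rot"])
E
```

```text
pics
side [-0.0365  0.7597  1.1127] [ 0.4187 -0.5457 -0.7259]
top [0.3858 0.0101 1.2653] [ 0.1128 -0.0116 -0.9935]
0.1 [ 0.2828 -0.557   0.2307] [[ 0.8917  0.4527 -0.0006]
 [ 0.4527 -0.8917  0.001 ]
 [-0.0001 -0.0011 -1.    ]]
```

View pics/top0b.png

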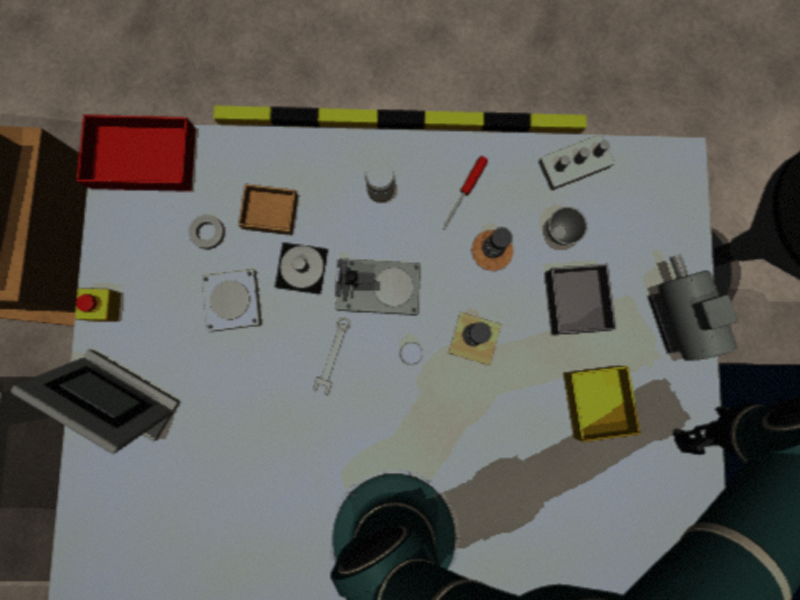

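View pics/side0b.png

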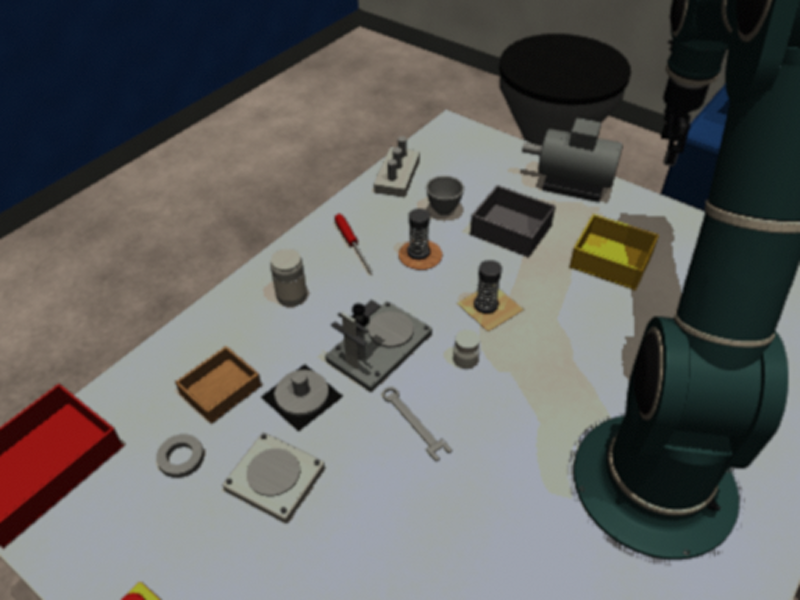

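The top view has +x up and +y to the left. Candidates, with pixels in the 800×600 view:

| Item | Candidates | Choice |
|---|---|---|
| Spring | dark-capped one on the square plywood board, top (475,335) / side (488,288); one on the round cork disc, top (495,245) / side (420,235) | the one on the board; the cork one is the spare |
| Bin | grey (580,300), yellow (602,402), red (137,152), cardboard (268,208) | grey |
| Seat or plate | tester plate (398,287), seat on the block (230,298) | each for its own step |
| Weight | disc on the black pad (301,265) | this one |

I'll check the choice in one crop and measure.

```bash
python3 - <<'E'
from h import *
im=cv2.imread("pics/top0.png")
a=cv2.resize(im[145:240,125:405],None,fx=2.8,fy=2.8,interpolation=cv2.INTER_CUBIC)
s=cv2.imread("pics/side0.png")
b=cv2.resize(s[120:280,140:350],None,fx=2,fy=2,interpolation=cv2.INTER_CUBIC)
c=np.zeros((a.shape[0]+b.shape[0],max(a.shape[1],b.shape[1]),3),np.uint8)
c[:a.shape[0],:a.shape[1]]=a; c[a.shape[0]:,:b.shape[1]]=b
print(c.shape); cv2.imwrite("pics/crop0.png",cv2.convertScaleAbs(c,alpha=1.5))
# bounding info of masks in top & side
hsv=cv2.cvtColor(im,cv2.COLOR_BGR2HSV)
def comps(m,lo=40):
    n,l,st,ce=cv2.connectedComponentsWithStats(m.astype(np.uint8))
    return [(st[i].tolist(),ce[i].round(1).tolist()) for i in range(1,n) if st[i,4]>lo]
for nm,i in(("top",im),("side",s)):
    h=cv2.cvtColor(i,cv2.COLOR_BGR2HSV)
    print(nm,"wood",comps((h[...,0]>8)&(h[...,0]<30)&(h[...,1]>70)&(h[...,2]>60)))
    print(nm,"dark",comps(h[...,2]<60,60))
E
```

```text
(586, 784, 3)
top wood [([0, 80, 28, 113, 1475], [12.1, 133.9]), ([153, 118, 36, 30, 765], [171.6, 133.6]), ([302, 147, 26, 26, 331], [313.2, 161.9]), ([0, 184, 66, 25, 467], [30.9, 200.7]), ([50, 185, 23, 21, 66], [64.9, 198.8]), ([294, 201, 14, 10, 78], [299.6, 204.6]), ([287, 212, 30, 22, 340], [301.9, 223.2]), ([365, 234, 38, 14, 101], [386.3, 237.1]), ([371, 256, 40, 27, 437], [391.0, 271.0])]
top dark [([139, 68, 234, 17, 1556], [255.9, 77.4]), ([50, 75, 68, 40, 669], [72.9, 86.5]), ([0, 77, 126, 123, 4189], [42.4, 143.2]), ([0, 86, 15, 80, 678], [4.7, 117.8]), ([442, 97, 70, 114, 2599], [487.4, 150.5]), ([235, 116, 17, 13, 117], [243.8, 123.5]), ([154, 119, 33, 24, 126], [164.7, 126.4]), ([155, 124, 36, 26, 104], [177.5, 142.5]), ([353, 133, 22, 22, 235], [365.7, 142.3]), ([309, 146, 18, 19, 225], [317.5, 155.5]), ([216, 167, 24, 25, 286], [225.9, 179.0]), ([415, 166, 31, 64, 842], [429.6, 204.2]), ([176, 171, 31, 17, 160], [190.9, 182.0]), ([355, 170, 38, 40, 319], [382.7, 186.2]), ([349, 173, 9, 41, 178], [352.7, 193.3]), ([68, 186, 9, 20, 132], [72.5, 195.4]), ([297, 207, 1
[... 501 characters left out ...]
, 93], [253.6, 103.1]), ([335, 96, 58, 33, 917], [366.7, 113.9]), ([240, 119, 20, 6, 62], [249.1, 121.7]), ([301, 120, 53, 44, 1109], [327.3, 141.3]), ([274, 124, 21, 14, 164], [283.4, 131.1]), ([261, 135, 14, 31, 318], [267.6, 149.9]), ([400, 147, 18, 13, 150], [408.4, 153.0]), ([304, 168, 16, 33, 356], [311.8, 183.6]), ([175, 172, 19, 8, 64], [184.4, 176.6]), ([213, 194, 31, 45, 611], [228.8, 214.8]), ([209, 212, 67, 38, 168], [242.1, 234.4]), ([116, 224, 46, 24, 242], [135.8, 235.2]), ([115, 241, 52, 29, 296], [144.6, 255.9]), ([187, 244, 11, 9, 73], [192.3, 248.3]), ([168, 247, 51, 28, 342], [193.1, 261.2]), ([0, 248, 69, 43, 692], [24.8, 267.3]), ([0, 276, 78, 74, 1162], [36.7, 312.2])]
```

View pics/crop0.png

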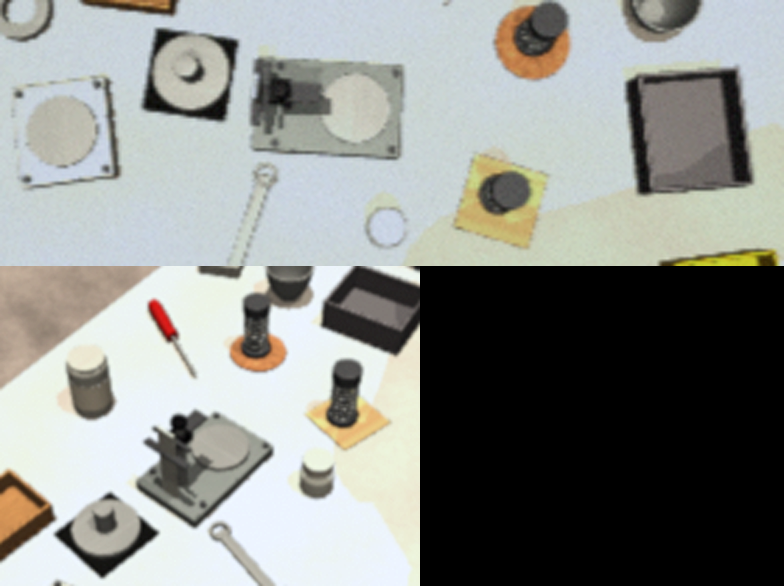

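The crop confirms the choice. The target spring stands on the square yellow plywood (cap at crop (512,192)) and the spare on the round cork (548,20). The plate disc is at (357,108), the weight disc at (190,71), the seat at (61,131) and the grey bin at (692,127).

```bash
python3 - <<'E'
from h import *
np.set_printoptions(precision=4,suppress=True)
T=dict(np.load("top0.npz")); S=dict(np.load("side0.npz"))
def tc(x,y): return 125+(x+.5)/2.8-.5,145+(y+.5)/2.8-.5
def sc(x,y): return 140+(x+.5)/2-.5,120+(y+.5)/2-.5
for nm,p,z,q in(("cap",(512,192),.114,(347,370)),("spare",(549,19),.114,(257,302)),("plate",(357,108),.03,(221,444)),("seat",(61,131),.03,None),
   ("wdisc",(190,71),.017,(106,527)),("knob",(186,66),.061,(105,506)),("pad",(190,74),.006,(107,535)),("binrim",(692,130),.06,None),("binfloor",(694,128),.005,None)):
    print(nm,onz(T,*tc(*p),z)[:2], onz(S,*sc(*q),z)[:2] if q else "")
g=cv2.cvtColor(T["pixels"],cv2.COLOR_RGB2GRAY)
hsv=cv2.cvtColor(T["pixels"],cv2.COLOR_RGB2HSV)
# bright discs: segment by local threshold within windows
for nm,(u,v),r,z in(("plate",(252,183),22,.03),("wdisc",(193,170),20,.017),("seat",(147,192),22,.03)):
    w=g[v-r:v+r,u-r:u+r]; c=T["pixels"][v-4:v+5,u+4:u+13].reshape(-1,3).mean(0)
    m=(np.abs(T["pixels"][v-r:v+r,u-r:u+r].astype(float)-c).max(2)<14).astype(np.uint8)
    m=cv2.morphologyEx(m,cv2.MORPH_OPEN,np.ones((3,3)))
    cs=max(cv2.findContours(m,cv2.RETR_EXTERNAL,cv2.CHAIN_APPROX_NONE)[0],key=cv2.contourArea)
    e=cv2.fitEllipse(cv2.convexHull(cs)); print(nm,c,e, onz(T,e[0][0]+u-r,e[0][1]+v-r,z)[:2])
m=((hsv[...,2]<75)&(hsv[...,0]>=0)).astype(np.uint8)
for i,(l,b) in {"cap":((295,200),(318,225))}.items():
    print(g[203:225,293:318])
E
```

```text
cap [ 0.4495 -0.1757] [0.2032 0.2236]
spare [ 0.66   -0.2203] [0.347  0.2106]
plate [0.5573 0.0101] [0.2918 0.3588]
seat [0.5192 0.3857] 
wdisc [0.6027 0.2279] [0.3402 0.5169]
knob [0.6013 0.2255] [0.3421 0.5097]
pad [0.6006 0.2297] [0.3366 0.5206]
binrim [ 0.5349 -0.4105] 
binfloor [ 0.5445 -0.4324] 
plate [126.8765 127.2346 119.3086] ((21.545696258544922, 22.04824447631836), (23.77724838256836, 24.455299377441406), 86.01300811767578) [0.558  0.0124]
wdisc [124.5432 124.3704 116.2469] ((19.915727615356445, 20.228439331054688), (24.986467361450195, 25.835580825805664), 49.388607025146484) [0.602  0.2265]
seat [124.2222 124.1481 116.8395] ((21.224916458129883, 21.382949829101562), (24.091947555541992, 25.626510620117188), 34.191383361816406) [0.5195 0.3866]
[[119 122 119 118 119 119 119 122 124 122 123 123 122 119 119 113 128 134
  136 137 139 140 140 139 138]
 [120 129 122 117 115 114 119 118 119 119 123 120 122 124 125 128 121 116
  111 125 134 135 139 138 139]
 [129 131 121 118 116 116 114 115 116 117 117 117 116 117 118 125 126 129
  127 124 120 120 133 136 135]
 [126 132 126 119 
[... 1277 characters left out ...]
38  36  32  46  56  55  56  56  57  64
   76 101 119 126 129 128 121]
 [119 116 118 115  93  58  40  37  51  56  39  25  29  39  50  61  79  97
  110 116 120 118 119 122 120]
 [118 118 117 116 114  94  63  47  50  50  44  36  40  66  98 110 113 115
  116 120 119 118 118 122 132]
 [115 117 116 117 118 113 106  93  76  69  69  69  98 116 123 124 122 121
  121 119 120 116 119 115 127]
 [115 114 116 118 116 115 114 113 110 110 109 111 122 127 129 125 126 123
  123 124 122 121 112 112 127]
 [115 116 117 115 114 115 113 114 113 115 116 116 120 126 129 131 128 125
  120 117 114 112 112 109 121]
 [119 119 117 115 117 116 116 113 114 113 111 116 117 122 122 121 117 120
  118 115 116 115 110 120 132]]
```

```bash
python3 - <<'E'
from h import *
np.set_printoptions(precision=4,suppress=True)
T=dict(np.load("top0.npz")); S=dict(np.load("side0.npz"))
def sc(x,y): return 140+(x+.5)/2-.5,120+(y-266+.5)/2-.5
print("cap top",onz(T,307.5,212.4,.114))
for nm,z,q in(("cap",.114,(347,370)),("spare",.114,(257,302)),("plate",.03,(221,444)),("wdisc",.017,(106,527)),("knob",.061,(105,506)),("pad",.006,(107,535))):
    print(nm, onz(S,*sc(*q),z)[:2])
g=cv2.cvtColor(S["pixels"],cv2.COLOR_RGB2GRAY)
# cap side view: top face vs dark
print(g[163:186,300:324])
# seat, bin corners in side (800-scale): seat (274,472); bin rim corners
for q in ((274,472),): print("seat",onz(S,q[0]*.64,q[1]*.64,.03))
for q in ((504,188),(554,207),(523,252),(472,226)): print("bin rim",onz(S,q[0]*.64,q[1]*.64,.06))
R=np.array(ctrl.get_state()["eef_rot"]);t=np.array(ctrl.get_state()["tcp_pos"])
print("to cap",R.T@(np.array([.447,-.175,.114])-t)*1000, np.degrees(np.arctan2(R[1,0],R[0,0])))
E
```

```text
cap top [ 0.4523 -0.1755  0.114 ]
cap [ 0.4507 -0.1658]
spare [ 0.6575 -0.2135]
plate [0.559  0.0136]
wdisc [0.6012 0.2327]
knob [0.6018 0.2274]
pad [0.5967 0.2371]
[[161 161 162 161 162 162 162 162 161 160 161 161 162 161 162 161 161 161
  162 161 161 161 161 161]
 [161 160 161 161 162 161 161 161 161 162 161 162 162 161 162 162 162 161
  161 161 161 162 162 161]
 [162 161 161 161 161 161 161 162 162 160 157 155 155 155 154 156 157 161
  162 162 161 161 161 161]
 [161 161 161 161 161 161 162 159 154 144 128 123 118 116 117 119 129 142
  153 158 162 162 161 160]
 [161 161 161 161 162 161 160 148 122 100  83  79  73  72  73  76  86 100
  120 139 155 162 162 162]
 [162 162 161 161 162 161 154 126  83  63  57  56  55  55  56  56  59  65
   78 105 137 157 161 162]
 [162 161 161 161 162 159 142 100  64  54  53  54  54  56  54  56  55  55
   59  75 114 150 161 161]
 [161 161 162 161 161 153 123  79  57  54  54  54  56  56  55  56  55  55
   54  60  89 131 157 162]
 [161 161 161 162 160 148 110  67  54  55  55  54  55  56  55  55  56  56
   55  56  75 120 155 162]
 [161 162 161 162 160 143 
[... 909 characters left out ...]
 78  46  50  50  39  32  32  30  31  37  46  46
   61 110 154 163 162 161]
 [161 162 161 160 153 122  67  45  50  46  36  34  38  39  40  51  61  59
   67 111 154 162 161 161]
 [161 161 161 162 155 124  64  45  53  43  33  34  40  43  43  53  60  56
   68 114 154 163 162 161]
 [161 162 162 160 151 115  61  43  46  42  43  42  47  52  51  51  53  53
   73 117 152 159 160 161]
 [162 161 162 159 143 102  58  47  44  44  49  46  44  46  48  49  52  57
   82 125 148 152 158 161]]
seat [0.516  0.3908 0.03  ]
bin rim [ 0.5949 -0.4642  0.06  ]
bin rim [ 0.4679 -0.4727  0.06  ]
bin rim [ 0.4471 -0.301   0.06  ]
bin rim [ 0.5801 -0.3064  0.06  ]
to cap [ 319.3799 -266.1592  116.9969] 26.91631233635072
```

```bash
cat >> h.py <<'E'
from scipy.spatial.transform import Rotation as Ro
RT=np.array([[0,1,0],[1,0,0],[0,0,-1.]])   # tool y along world +x, tool z down
def to(P,R2=RT):
    st=ctrl.get_state(); R=np.array(st["eef_rot"]); t=np.array(st["tcp_pos"])
    print("shift",(R.T@(np.array(P)-t)*1000).round(1),"turn",np.degrees(Ro.from_matrix(R.T@R2).as_rotvec()).round(1))
E
python3 -c "
from h import *
to([.452,-.171,.19])"
```

```text
shift [ 325.6 -267.5   41. ] turn [ -0.1  -0.  -63.1]
```

>>> {"api": "step_arm", "payload": {"moves": [[[326,-267,41],[0,0,-63],85],[[326,-267,41],[0,0,-63],85],[[326,-267,41],[0,0,-63],85],[[326,-267,41],[0,0,-63],85],[[326,-267,41],[0,0,-63],85],[[326,-267,41],[0,0,-63],85],[[326,-267,41],[0,0,-63],85],[[326,-267,41],[0,0,-63],85],[[326,-267,41],[0,0,-63],85],[[326,-267,41],[0,0,-63],85],[[326,-267,41],[0,0,-63],85],[[326,-267,41],[0,0,-63],85],[[326,-267,41],[0,0,-63],85],[[326,-267,41],[0,0,-63],85],[[326,-267,41],[0,0,-63],85]]}}

```text
time: 1.35
tcp_pos: [0.4523, -0.1727, 0.1902]
eef_rot: [[0.003, 1.0, -0.0], [1.0, -0.003, -0.0], [-0.0, -0.0, -1.0]]
ft_force: [-0.2, 0.2, -0.1]
opening: 0.0849
grasp_force: 0.0
```

```bash
python3 - <<'E'
from h import *
S=snap("side","side1"); T=snap("top","top1")
P=[[.452,-.171,.114],[.4523,-.1727,.19]]; print(proj(S,P),proj(T,P))
a=cv2.imread("pics/side1.png")[100:215,250:370]; b=cv2.imread("pics/top1.png")[150:265,240:360]
cv2.imwrite("pics/c1.png",cv2.resize(np.hstack([a,b]),None,fx=3.3,fy=3.3,interpolation=cv2.INTER_CUBIC))
E
```

```text
[[313.80063172 170.64655353]
 [316.23626087 151.84795189]] [[306.1321381  212.45041136]
 [310.52996339 211.03743856]]
```

View pics/c1.png

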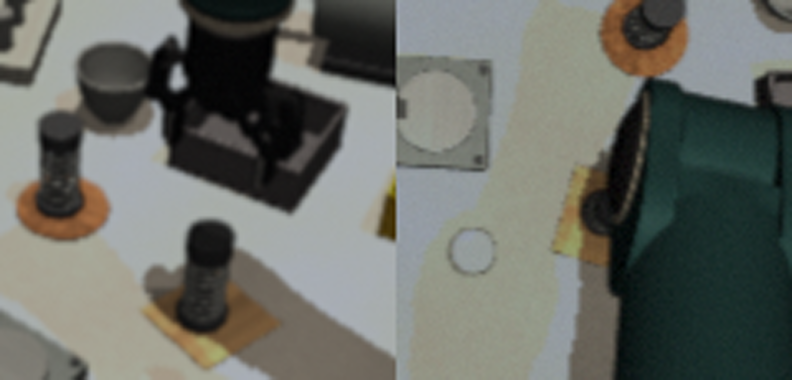

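>>> {"api": "step_arm", "payload": {"moves": [[[2,0,35],[0,0,0],85],[[2,0,65],[0,0,0],85],[[2,0,90],[0,0,0],85],[[2,0,105],[0,0,0],85],[[2,0,110],[0,0,0],85],[[2,0,110],[0,0,0],85],[[2,0,110],[0,0,0],60],[[2,0,110],[0,0,0],40],[[2,0,110],[0,0,0],36],[[2,0,110],[0,0,0],36],[[2,0,110],[0,0,0],36],[[2,0,110],[0,0,0],36],[[2,0,110],[0,0,0],36]], "newtons": 40}}

```text
time: 2.53
tcp_pos: [0.453, -0.1697, 0.0805]
eef_rot: [[0.002, 1.0, 0.001], [1.0, -0.002, -0.0], [-0.0, 0.001, -1.0]]
ft_force: [0.7, 0.5, 1.0]
opening: 0.0452
grasp_force: 40.5
```

>>> {"api": "step_arm", "payload": {"moves": [[[0,0,-30],[0,0,0],36],[[0,0,-65],[0,0,0],36],[[0,0,-80],[0,0,0],36],[[30,18,-80],[0,0,0],36],[[60,36,-80],[0,0,0],36],[[90,54,-80],[0,0,0],36],[[120,72,-80],[0,0,0],36],[[150,90,-80],[0,0,0],36],[[170,100,-80],[0,0,0],36],[[182,105,-76],[0,0,0],36],[[182,105,-66],[0,0,0],36],[[182,105,-66],[0,0,0],36],[[182,105,-66],[0,0,0],36]]}}

```text
time: 3.62
tcp_pos: [0.5572, 0.0114, 0.1455]
eef_rot: [[0.002, 1.0, -0.002], [1.0, -0.002, -0.0], [-0.0, -0.002, -1.0]]
ft_force: [0.5, -0.2, -1.1]
opening: 0.0451
grasp_force: 42.7
```

```bash
python3 - <<'E'
from h import *
S=snap("side","side2"); T=snap("top","top2")
st=ctrl.get_state(); print(st["time"],st["tcp_pos"],st["opening"])
t=st["tcp_pos"]; P=[[t[0],t[1],t[2]+.033],[t[0],t[1],t[2]-.0765],[.558,.0125,.03]]; print(proj(S,P),proj(T,P))
a=cv2.imread("pics/side2.png")[150:265,180:300]; b=cv2.imread("pics/top2.png")[135:250,200:320]
cv2.imwrite("pics/c2.png",cv2.convertScaleAbs(cv2.resize(np.hstack([a,b]),None,fx=3.3,fy=3.3,interpolation=cv2.INTER_CUBIC),alpha=1.5))
E
```

```text
3.7167 [0.55773058 0.01114832 0.14634729] 0.04482079537811674
[[250.40972927 174.04636059]
 [250.87717283 199.80070858]
 [250.69983552 208.68636938]] [[252.00502466 176.62985668]
 [251.92255537 181.55810471]
 [251.52128071 183.0556456 ]]
```

View pics/c2.png

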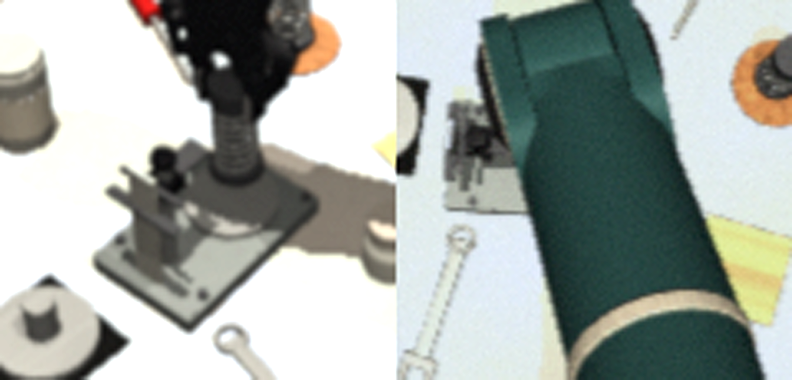

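>>> {"api": "step_arm", "payload": {"moves": [[[0,0,18],[0,0,0],36],[[0,0,30],[0,0,0],36],[[0,0,35],[0,0,0],36],[[0,0,37],[0,0,0],36],[[0,0,39],[0,0,0],36],[[0,0,39],[0,0,0],36],[[0,0,39],[0,0,0],36]]}}

```text
time: 4.3
tcp_pos: [0.5582, 0.0122, 0.1078]
eef_rot: [[0.002, 1.0, 0.0], [1.0, -0.002, -0.0], [-0.0, 0.0, -1.0]]
ft_force: [-0.3, -0.8, -1.4]
opening: 0.0446
grasp_force: 42.9
```

>>> {"api": "step_arm", "payload": {"moves": [[[0,0,1],[0,0,0],36],[[0,0,2],[0,0,0],36],[[0,0,2],[0,0,0],36],[[0,0,2],[0,0,0],36]]}}

```text
time: 4.63
tcp_pos: [0.5582, 0.0122, 0.1055]
eef_rot: [[0.001, 1.0, 0.0], [1.0, -0.001, 0.0], [0.0, 0.0, -1.0]]
ft_force: [-0.7, -0.1, 1.9]
opening: 0.0447
grasp_force: 43.1
```

>>> {"api": "step_arm", "payload": {"moves": [[[0,0,0],[0,0,0],50],[[0,0,0],[0,0,0],60],[[0,0,0],[0,0,0],70],[[0,0,0],[0,0,0],80],[[0,0,0],[0,0,0],80],[[0,0,-15],[0,0,0],80],[[0,0,-50],[0,0,0],80],[[0,0,-90],[0,0,0],80],[[0,0,-130],[0,0,0],80],[[0,0,-150],[0,0,0],80],[[20,4,-150],[0,0,0],80],[[55,11,-150],[0,0,0],80],[[95,19,-150],[0,0,0],80],[[135,28,-150],[0,0,0],80],[[175,36,-150],[0,0,0],80],[[205,42,-150],[0,0,0],80],[[214,44,-140],[0,0,0],80],[[214,44,-140],[0,0,0],80]]}}

```text
time: 6.13
tcp_pos: [0.6013, 0.2293, 0.2434]
eef_rot: [[-0.003, 1.0, -0.002], [1.0, 0.003, 0.001], [0.001, -0.002, -1.0]]
ft_force: [0.9, -0.4, -0.7]
opening: 0.0799
grasp_force: 0.0
```

```bash
python3 - <<'E'
from h import *
S=snap("side","side3"); T=snap("top","top3")
to([.602,.2265,.026])
P=[[.558,.0125,.03],[.558,.0125,.14],[.558,.0525,.14],[.558,.1275,.119]]; print(proj(S,P),proj(T,P))
a=cv2.imread("pics/side3.png")[150:265,180:300]; b=cv2.imread("pics/top3.png")[135:250,170:290]
cv2.imwrite("pics/c3.png",cv2.convertScaleAbs(cv2.resize(np.hstack([a,b]),None,fx=3.3,fy=3.3,interpolation=cv2.INTER_CUBIC),alpha=1.5))
E
```

```text
shift [7.000e-01 1.000e-01 2.187e+02] turn [-0.1  0.  -0.1]
[[250.69983552 208.68636938]
 [250.22949367 183.8716634 ]
 [241.7494309  191.77313403]
 [225.48334554 212.21531465]] [[251.52128071 183.0556456 ]
 [251.56281905 178.41827206]
 [239.34662994 178.13893498]
 [217.03358183 178.58296102]]
```

View pics/c3.png

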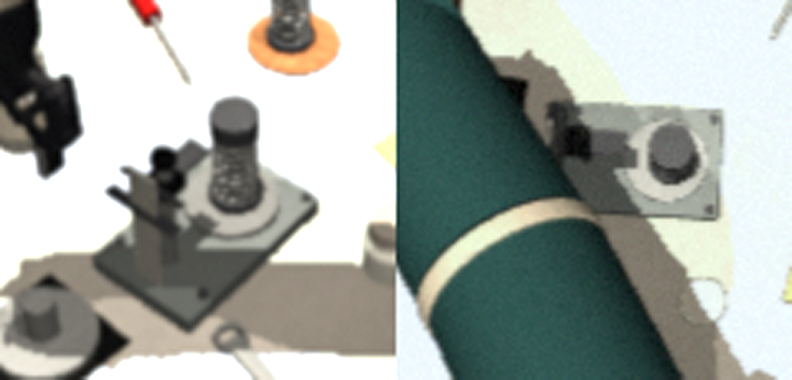

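>>> {"api": "step_arm", "payload": {"moves": [[[0,0,40],[0,0,0],80],[[0,0,80],[0,0,0],80],[[0,0,120],[0,0,0],80],[[0,0,155],[0,0,0],80],[[0,0,185],[0,0,0],80],[[0,0,205],[0,0,0],80],[[0,0,215],[0,0,0],80],[[0,0,215],[0,0,0],80],[[0,0,215],[0,0,0],60],[[0,0,215],[0,0,0],40],[[0,0,215],[0,0,0],25],[[0,0,215],[0,0,0],20],[[0,0,215],[0,0,0],20],[[0,0,215],[0,0,0],20],[[0,0,215],[0,0,0],20]], "newtons": 50}}

```text
time: 7.48
tcp_pos: [0.6028, 0.2263, 0.0317]
eef_rot: [[0.002, 1.0, 0.001], [1.0, -0.002, 0.0], [0.0, 0.001, -1.0]]
ft_force: [-4.3, -1.9, 11.7]
opening: 0.0285
grasp_force: 49.1
```

>>> {"api": "step_arm", "payload": {"moves": [[[0,0,-5],[0,0,0],20],[[0,0,-15],[0,0,0],20],[[0,0,-25],[0,0,0],20],[[0,0,-30],[0,0,0],20],[[0,0,-30],[0,0,0],20],[[0,0,-30],[0,0,0],20]], "newtons": 70}}

```text
time: 7.98
tcp_pos: [0.6025, 0.2261, 0.0607]
eef_rot: [[0.002, 1.0, 0.001], [1.0, -0.002, 0.0], [0.0, 0.001, -1.0]]
ft_force: [-0.5, 0.7, -9.0]
opening: 0.0278
grasp_force: 70.1
```

```bash
python3 - <<'E'
from h import *
S=snap("side","side4")
st=ctrl.get_state(); print(st["time"],st["tcp_pos"],st["opening"],st["ft_force"]); t=st["tcp_pos"]
print(proj(S,[[t[0],t[1],t[2]-.0257],[t[0],t[1],t[2]-.0147],[.602,.2265,.006]]))
to([.557,.009,.21])
a=cv2.imread("pics/side4.png")[160:300,140:290]
cv2.imwrite("pics/c4.png",cv2.convertScaleAbs(cv2.resize(a,None,fx=4,fy=4,interpolation=cv2.INTER_CUBIC),alpha=1.5))
E
```

```text
8.0333 [0.60218137 0.22596858 0.06015149] 0.028333185673935803 [-9.31614474e-02 -4.30309276e-03 -9.01840605e+00]
[[193.44794407 244.98177546]
 [193.05567008 242.66768442]
 [194.36438025 250.98839544]]
shift [-217.1  -44.9 -149.8] turn [-0.   0.  -0.1]
```

View pics/c4.png

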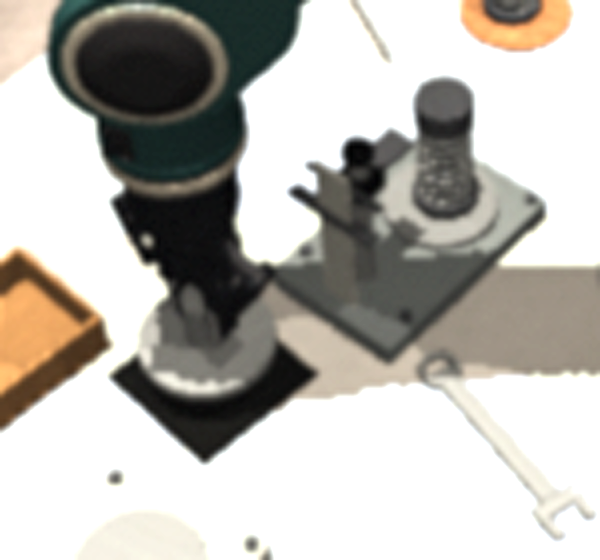

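>>> {"api": "step_arm", "payload": {"moves": [[[0,0,-35],[0,0,0],20],[[0,0,-75],[0,0,0],20],[[0,0,-115],[0,0,0],20],[[0,0,-155],[0,0,0],20],[[0,0,-190],[0,0,0],20],[[0,0,-210],[0,0,0],20],[[-25,-5,-210],[0,0,0],20],[[-55,-11,-210],[0,0,0],20],[[-90,-18,-210],[0,0,0],20],[[-125,-26,-210],[0,0,0],20],[[-160,-33,-210],[0,0,0],20],[[-190,-39,-210],[0,0,0],20],[[-210,-44,-210],[0,0,0],20],[[-217,-45,-205],[0,0,0],20],[[-217,-45,-185],[0,0,0],20],[[-217,-45,-165],[0,0,0],20],[[-217,-45,-150],[0,0,0],20],[[-217,-45,-150],[0,0,0],20],[[-217,-45,-150],[0,0,0],20]]}}

```text
time: 9.62
tcp_pos: [0.5566, 0.0097, 0.2098]
eef_rot: [[0.001, 1.0, -0.002], [1.0, -0.001, 0.0], [0.0, -0.002, -1.0]]
ft_force: [1.2, -0.5, -7.8]
opening: 0.028
grasp_force: 72.8
```

```bash
python3 - <<'E'
from h import *
S=snap("side","side5");T=snap("top","top5")
st=ctrl.get_state(); print(st["time"],st["tcp_pos"],st["opening"],st["ft_force"]); 
a=cv2.imread("pics/side5.png")[130:260,180:310]; b=cv2.imread("pics/top5.png")[120:250,180:310]
cv2.imwrite("pics/c5.png",cv2.convertScaleAbs(cv2.resize(np.hstack([a,b]),None,fx=3,fy=3,interpolation=cv2.INTER_CUBIC),alpha=1.5))
E
```

```text
9.7167 [0.55748659 0.00961837 0.21119038] 0.028055933978879836 [-0.09184104  0.42011419 -8.15444544]
```

View pics/c5.png

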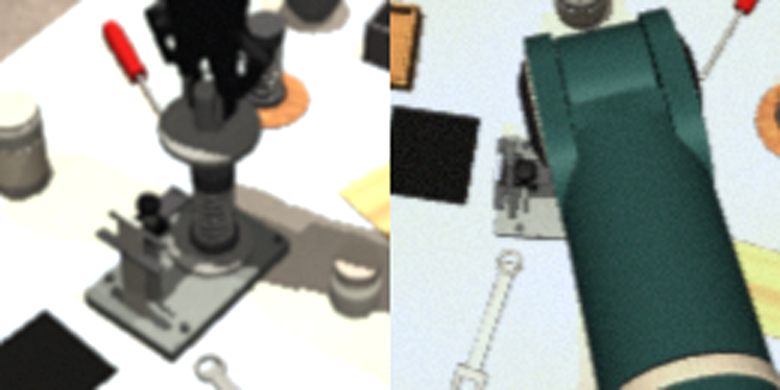

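>>> {"api": "step_arm", "payload": {"moves": [[[0,0,15],[0,0,0],20],[[0,0,28],[0,0,0],20],[[0,0,36],[0,0,0],20],[[0,0,40],[0,0,0],20],[[0,0,42],[0,0,0],20],[[0,0,44],[0,0,0],20],[[0,0,46],[0,0,0],20],[[0,0,48],[0,0,0],20],[[0,0,48],[0,0,0],20],[[0,0,48],[0,0,0],20]]}}

```text
time: 10.55
tcp_pos: [0.5573, 0.0093, 0.1626]
eef_rot: [[0.001, 1.0, 0.001], [1.0, -0.001, 0.0], [0.0, 0.001, -1.0]]
ft_force: [0.7, 0.8, -6.3]
opening: 0.0279
grasp_force: 73.3
```

>>> {"api": "step_arm", "payload": {"moves": [[[0,0,1.5],[0,0,0],20],[[0,0,3],[0,0,0],20],[[0,0,4],[0,0,0],20],[[0,0,4],[0,0,0],20],[[0,0,4],[0,0,0],20]]}}

```text
time: 10.97
tcp_pos: [0.5572, 0.0093, 0.1584]
eef_rot: [[0.001, 1.0, 0.0], [1.0, -0.001, 0.0], [0.0, 0.0, -1.0]]
ft_force: [1.5, -0.4, -2.2]
opening: 0.0281
grasp_force: 73.7
```

>>> {"api": "step_arm", "payload": {"moves": [[[0,0,1],[0,0,0],20],[[0,0,2],[0,0,0],20],[[0,0,2],[0,0,0],20],[[0,0,2],[0,0,0],20]]}}

```text
time: 11.3
tcp_pos: [0.5571, 0.0093, 0.1563]
eef_rot: [[0.001, 1.0, 0.0], [1.0, -0.001, 0.0], [0.0, 0.0, -1.0]]
ft_force: [1.3, 0.2, -1.2]
opening: 0.0283
grasp_force: 73.9
```

```bash
python3 - <<'E'
from h import *
for i in range(3):
    S=snap("side"); st=ctrl.get_state(); print(st["time"],st["tcp_pos"],st["ft_force"])
E
```

```text
11.35 [0.5571416  0.00922604 0.15636838] [ 0.91631174 -0.05334807  0.59249752]
11.4 [0.5570909  0.00925596 0.15633604] [ 2.34447314  0.1650274  -1.03845988]
11.45 [0.55709859 0.00922966 0.15635764] [ 1.15146275  0.26206805 -0.38267489]
```

>>> {"api": "step_arm", "payload": {"moves": [[[0,0,0],[0,0,0],31],[[0,0,0],[0,0,0],35],[[0,0,0],[0,0,0],42],[[0,0,0],[0,0,0],50],[[0,0,0],[0,0,0],60],[[0,0,0],[0,0,0],65],[[0,0,0],[0,0,0],65],[[0,0,0],[0,0,0],65],[[0,0,0],[0,0,0],65],[[0,0,0],[0,0,0],65],[[0,0,0],[0,0,0],65],[[0,0,0],[0,0,0],65],[[0,0,0],[0,0,0],65],[[0,0,0],[0,0,0],65],[[0,0,0],[0,0,0],65],[[0,0,0],[0,0,0],65],[[0,0,0],[0,0,0],65],[[0,0,0],[0,0,0],65],[[0,0,0],[0,0,0],65],[[0,0,0],[0,0,0],65]]}}

```text
time: 13.12
tcp_pos: [0.557, 0.0092, 0.1563]
eef_rot: [[0.001, 1.0, -0.0], [1.0, -0.001, 0.0], [0.0, -0.0, -1.0]]
ft_force: [-0.4, 0.6, 0.0]
opening: 0.0652
grasp_force: 0.0
```

>>> {"api": "step_arm", "payload": {"moves": [[[0,0,0],[0,0,0],65],[[0,0,0],[0,0,0],65],[[0,0,0],[0,0,0],65],[[0,0,0],[0,0,0],65],[[0,0,0],[0,0,0],65],[[0,0,0],[0,0,0],65],[[0,0,0],[0,0,0],65],[[0,0,0],[0,0,0],65],[[0,0,0],[0,0,0],65],[[0,0,0],[0,0,0],65]]}}

```text
time: 13.95
tcp_pos: [0.557, 0.0092, 0.1563]
eef_rot: [[0.001, 1.0, -0.0], [1.0, -0.001, 0.0], [0.0, -0.0, -1.0]]
ft_force: [-0.2, 0.5, -0.0]
opening: 0.0653
grasp_force: 0.0
```

```bash
python3 - <<'E'
from h import *
S=snap("side","side6")
st=ctrl.get_state(); print(st["time"],st["tcp_pos"],st["opening"],st["ft_force"]); 
P=[[.557,.0093,.13],[.557,.0093,.14],[.558,.1275,.119]]; print(proj(S,P))
a=cv2.imread("pics/side6.png")[140:250,190:310]
cv2.imwrite("pics/c6.png",cv2.convertScaleAbs(cv2.resize(a,None,fx=5,fy=5,interpolation=cv2.INTER_CUBIC),alpha=1.6))
E
```

```text
14.0 [0.55698278 0.00925866 0.15625396] 0.065158082325973 [ 0.6922958   0.35931107 -0.20510744]
[[251.20592728 185.77284218]
 [251.16591824 183.39648765]
 [225.48334554 212.21531465]]
```

View pics/c6.png

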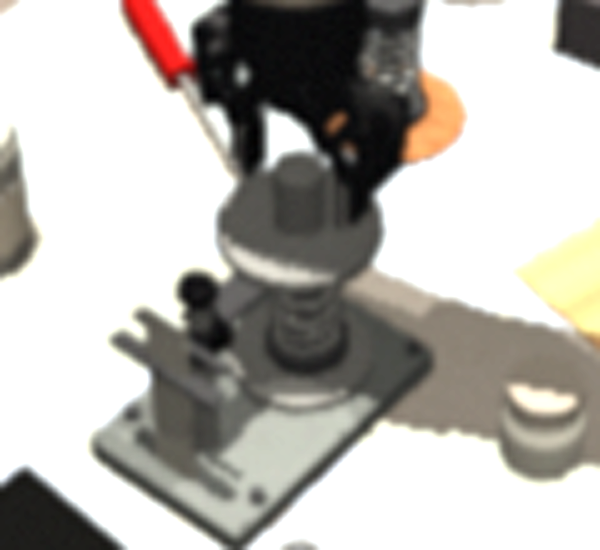

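Step 2 looks met: the weight sits level on the spring with the fingers clear (disc at crop (300,235), knob at (300,165)). I'll grip it again at the same pose and carry it back to the pad.

>>> {"api": "step_arm", "payload": {"moves": [[[0,0,0],[0,0,0],45],[[0,0,0],[0,0,0],33],[[0,0,0],[0,0,0],27],[[0,0,0],[0,0,0],20],[[0,0,0],[0,0,0],20],[[0,0,0],[0,0,0],20],[[0,0,0],[0,0,0],20]], "newtons": 60}}

```text
time: 14.58
tcp_pos: [0.5571, 0.0092, 0.1563]
eef_rot: [[0.001, 1.0, 0.0], [1.0, -0.001, 0.0], [0.0, 0.0, -1.0]]
ft_force: [1.2, -0.5, 1.1]
opening: 0.0282
grasp_force: 59.1
```

>>> {"api": "step_arm", "payload": {"moves": [[[0,0,-5],[0,0,0],20],[[0,0,-15],[0,0,0],20],[[0,0,-35],[0,0,0],20],[[0,0,-70],[0,0,0],20],[[0,0,-100],[0,0,0],20],[[0,0,-115],[0,0,0],20],[[20,4,-115],[0,0,0],20],[[55,11,-115],[0,0,0],20],[[90,18,-115],[0,0,0],20],[[125,26,-115],[0,0,0],20],[[160,33,-115],[0,0,0],20],[[190,39,-115],[0,0,0],20],[[210,43,-115],[0,0,0],20],[[219,44,-110],[0,0,0],20],[[219,44,-90],[0,0,0],20],[[219,44,-60],[0,0,0],20],[[219,44,-30],[0,0,0],20],[[219,44,0],[0,0,0],20],[[219,44,30],[0,0,0],20],[[219,44,60],[0,0,0],20]]}}

```text
time: 16.25
tcp_pos: [0.6008, 0.2271, 0.0949]
eef_rot: [[0.002, 1.0, -0.001], [1.0, -0.002, -0.001], [-0.001, -0.001, -1.0]]
ft_force: [0.7, 0.3, -8.9]
opening: 0.0277
grasp_force: 61.2
```

>>> {"api": "step_arm", "payload": {"moves": [[[0,0,25],[0,0,0],20],[[0,0,45],[0,0,0],20],[[0,0,56],[0,0,0],20],[[0,0,60],[0,0,0],20],[[0,0,62],[0,0,0],20],[[0,0,63],[0,0,0],20],[[0,0,64],[0,0,0],20],[[0,0,64],[0,0,0],20],[[0,0,64],[0,0,0],20]]}}

```text
time: 17.0
tcp_pos: [0.6017, 0.2283, 0.0331]
eef_rot: [[0.002, 1.0, 0.001], [1.0, -0.002, 0.0], [0.0, 0.001, -1.0]]
ft_force: [-0.4, -0.3, -8.5]
opening: 0.0281
grasp_force: 61.2
```

>>> {"api": "step_arm", "payload": {"moves": [[[0,0,1],[0,0,0],20],[[0,0,1.5],[0,0,0],20],[[0,0,2],[0,0,0],20],[[0,0,2.5],[0,0,0],20],[[0,0,2.5],[0,0,0],20],[[0,0,2.5],[0,0,0],20]]}}

```text
time: 17.5
tcp_pos: [0.6018, 0.2283, 0.0323]
eef_rot: [[0.002, 1.0, 0.002], [1.0, -0.002, -0.0], [-0.0, 0.002, -1.0]]
ft_force: [-14.0, -7.5, 30.0]
opening: 0.0284
grasp_force: 65.5
```

>>> {"api": "step_arm", "payload": {"moves": [[[0,0,-1.5],[0,0,0],20],[[0,0,-1.5],[0,0,0],31],[[0,0,-1.5],[0,0,0],40],[[0,0,-1.5],[0,0,0],55],[[0,0,-1.5],[0,0,0],75],[[0,0,-1.5],[0,0,0],80],[[0,0,-1.5],[0,0,0],80],[[0,0,-20],[0,0,0],80],[[0,0,-50],[0,0,0],80],[[0,0,-90],[0,0,0],80],[[0,0,-130],[0,0,0],80],[[0,0,-170],[0,0,0],80],[[0,0,-210],[0,0,0],80],[[0,0,-240],[0,0,0],80],[[0,0,-240],[0,0,0],80]]}}

```text
time: 18.75
tcp_pos: [0.6031, 0.2294, 0.2767]
eef_rot: [[0.001, 1.0, 0.008], [1.0, -0.001, 0.003], [0.003, 0.008, -1.0]]
ft_force: [0.5, 0.1, -0.2]
opening: 0.0801
grasp_force: 0.0
```

```bash
python3 - <<'E'
from h import *
S=snap("side","side7");T=snap("top","top7")
st=ctrl.get_state(); print(st["time"],st["tcp_pos"],st["opening"],st["ft_force"]); 
x,y,z=.558,.0125,.03
print("mark ends",proj(S,[[x-.04,y+.115,z+.089],[x+.04,y+.115,z+.089]]))
for h in(.099,.077): print("blade tip",h,proj(S,[[x-.012,y+.04,z+h],[x+.012,y+.04,z+h],[x,y+.07,z+h],[x-.03,y+.115,z+h]]))
s7=S; knob=onz(S,192.5,240.5,.061); print(proj(S,[[.6018,.2283,.061]]))
to([.558,.0092,.2])
print("knob expected under .129/.107:",proj(S,[[.557,.0093,.184],[.557,.0093,.162]]))
a=cv2.imread("pics/side7.png")[165:270,160:280]
cv2.imwrite("pics/c7.png",cv2.convertScaleAbs(cv2.resize(a,None,fx=5.7,fy=5.7,interpolation=cv2.INTER_CUBIC),alpha=1.8,beta=10))
E
```

```text
18.85 [0.60167114 0.22829984 0.27095757] 0.07994715747213672 [-0.23252703 -0.93429952 -0.95916968]
mark ends [[236.4751366  218.72837183]
 [214.7691576  205.86674794]]
blade tip 0.099 [[245.09911966 196.20179756]
 [238.62551919 192.57203809]
 [235.34978847 200.46976277]
 [233.55988474 214.75994291]]
blade tip 0.077 [[245.25948783 201.32128775]
 [238.86057455 197.69633767]
 [235.62753358 205.58060851]
 [233.86733804 219.83947592]]
[[192.0359834  239.93282496]]
shift [-219.2  -43.5   70.8] turn [ 0.1 -0.  -0.1]
knob expected under .129/.107: [[250.98466834 172.63107037]
 [251.076373   178.07790904]]
```

View pics/c7.png

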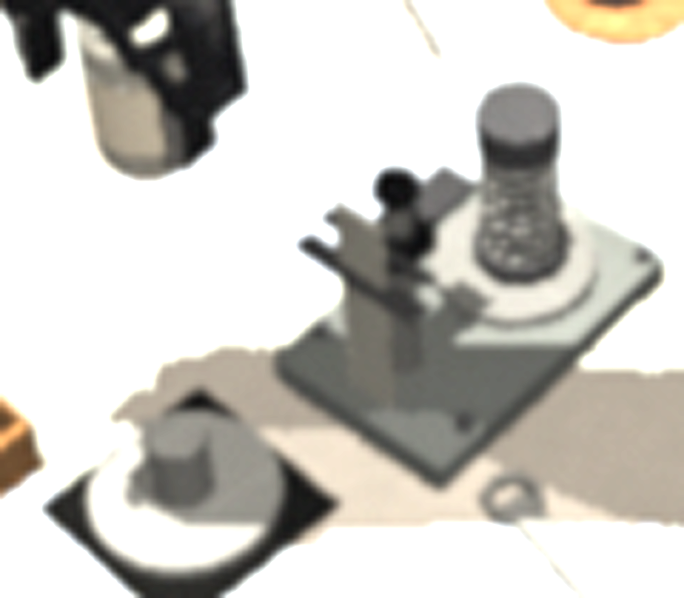

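The weight is back in the middle of the pad (crop (185,490)). The index crossbar's left end (335,212) is above the mark bar's (303,243). The blade tip at (445–475,168–185) matches the "good" height projection, and the weight's force balanced at about 10 mm of compression. The spring is good, so it goes on the seat.

>>> {"api": "step_arm", "payload": {"moves": [[[-25,-5,0],[0,0,0],80],[[-65,-13,0],[0,0,0],80],[[-105,-22,0],[0,0,0],80],[[-145,-30,0],[0,0,0],80],[[-180,-37,0],[0,0,0],80],[[-205,-43,0],[0,0,0],80],[[-217,-45,10],[0,0,0],80],[[-217,-45,40],[0,0,0],80],[[-217,-45,75],[0,0,0],80],[[-217,-45,110],[0,0,0],80],[[-217,-45,140],[0,0,0],80],[[-217,-45,157],[0,0,0],80],[[-217,-45,164],[0,0,0],80],[[-217,-45,164],[0,0,0],80],[[-217,-45,164],[0,0,0],65],[[-217,-45,164],[0,0,0],50],[[-217,-45,164],[0,0,0],38],[[-217,-45,164],[0,0,0],36],[[-217,-45,164],[0,0,0],36],[[-217,-45,164],[0,0,0],36]], "newtons": 40}}

```text
time: 20.52
tcp_pos: [0.5565, 0.0112, 0.1064]
eef_rot: [[0.002, 1.0, 0.001], [1.0, -0.002, 0.0], [0.0, 0.001, -1.0]]
ft_force: [1.4, 0.7, 1.9]
opening: 0.0447
grasp_force: 40.6
```

>>> {"api": "step_arm", "payload": {"moves": [[[0,0,-15],[0,0,0],36],[[0,0,-50],[0,0,0],36],[[0,0,-90],[0,0,0],36],[[0,0,-130],[0,0,0],36],[[0,0,-170],[0,0,0],36],[[0,0,-200],[0,0,0],36],[[20,-2,-200],[0,0,0],36],[[55,-5,-200],[0,0,0],36],[[90,-9,-200],[0,0,0],36],[[130,-13,-200],[0,0,0],36],[[170,-17,-200],[0,0,0],36],[[210,-21,-190],[0,0,0],36],[[250,-25,-170],[0,0,0],36],[[290,-29,-140],[0,0,0],36],[[330,-33,-110],[0,0,0],36],[[360,-36,-80],[0,0,0],36],[[377,-37,-55],[0,0,0],36],[[377,-37,-40],[0,0,0],36],[[377,-37,-40],[0,0,0],36],[[377,-37,-40],[0,0,0],36]]}}

```text
time: 22.18
tcp_pos: [0.519, 0.388, 0.145]
eef_rot: [[0.001, 1.0, -0.002], [1.0, -0.001, -0.001], [-0.001, -0.002, -1.0]]
ft_force: [-0.4, -0.3, -1.2]
opening: 0.0448
grasp_force: 41.9
```

```bash
python3 - <<'E'
from h import *
S=snap("side","side8");T=snap("top","top8")
st=ctrl.get_state(); print(st["time"],st["tcp_pos"],st["opening"],st["ft_force"]); t=st["tcp_pos"]
print(proj(S,[[t[0],t[1],t[2]-.0765],[.519,.388,.03]]))
g=cv2.cvtColor(S["pixels"],cv2.COLOR_RGB2GRAY)[275:325,150:210]
# dark foot extents by row and seat disc
for r in range(0,50,2): print(275+r,"".join("#" if v<70 else "+" if v<115 else "." if v<150 else " " for v in g[r]))
E
```

```text
22.2833 [0.52049857 0.38769195 0.14733677] 0.044897365957586303 [-0.28941046  0.00295626 -1.36629252]
[[172.86786601 292.12767658]
 [175.28515746 300.7309969 ]]
275          +######################+.      +#.        .........
277           +####################+............................
279            +#################+..............................
281             +################+..............................
283             .+##############+++.............................
285             +################+++............................
287           .+++##################++..........................
289           .+++#############+++###+++........................
291            .+#############+++++###+++++.....................
293             .############+++++####+++++++..........++.......
295            .+############+++#####+++++++++........++##+.....
297            .+###################++++++++++........++#+++++..
299           ...+#################++++++++++++...........++++..
301             ..+##############++++++++++++++..........+++++..
303              .+############+++++++++++++++..........++++....
305                .+#######++++++++++++++++++........+++++.....
307                .+++++++++++++++++++++++++........++++....   
309                +++++++++++++++++++++++++.......+++++.       
311                .++++++++++++++++++++++........++++.         
313                 +++++++++++++++++++..      ..++++.          
315 .              ...        .....             +++.            
317 .+++.                                      +++              
319     .+++.                                .+++               
321        .+++..                           .++.                
323            .+++.                       +++
```

```bash
python3 - <<'E'
import cv2,numpy as np
g=cv2.cvtColor(cv2.imread("pics/side8.png"),cv2.COLOR_BGR2GRAY)
for r in range(279,312,2): print(r,*["%3d"%v for v in g[r,158:192]])
E
```

```text
279 216 208 171 102  41  21  24  23  24  25  24  28  38  48  42  24  12  10  11  10  23  71 123 139 141 140 140 141 141 141 141 141 141 140
281 216 217 208 171  94  45  34  33  36  35  33  34  40  49  50  38  18   9  11  15  38  81 124 137 140 141 141 140 141 140 141 141 140 138
283 216 217 216 194 132  74  59  61  58  55  51  51  50  50  52  45  27  17  27  52  75  84  98 117 123 126 131 135 138 140 140 140 140 138
285 217 215 198 154  96  65  64  63  63  67  66  61  56  55  59  60  55  51  55  63  68  75  80  99 117 122 122 121 121 124 129 134 136 139
287 201 165 121  95  86  73  63  64  66  65  63  60  60  59  52  47  49  59  64  63  66  68  64  58  77 108 120 123 123 123 122 121 121 123
289 186 157 117  93  89  79  62  59  64  62  57  58  57  58  58  58  55  60  68  73  76  79  68  51  49  72  96 106 115 121 124 123 123 123
291 197 194 175 126  89  61  49  59  62  62  61  62  65  66  65  63  60  62  75  84  83  84  75  47  40  57  88  95  96 101 110 120 124 123
293 199 198 193 171 125  64  40  53  63  63  63  64  58  58  65  63  67  78  80  81  82  71  51  40  38  59  88  93  93 
[... 579 characters left out ...]

303 183 173 174 168 154 134  93  69  67  68  69  68  68  68  68  67  68  68  68  70  77  87  93  95  95  95  95  95  94  94  93  93  91  98
305 182 172 173 174 173 172 156 122  81  68  68  67  69  69  68  69  71  73  78  86  92  94  95  94  93  94  94  94  95  95  95  93  95 108
307 190 176 174 174 173 173 161 125  94  88  87  86  85  84  84  85  88  92  93  94  93  95  95  94  94  94  94  93  93  93  92  94 109 124
309 209 186 174 174 175 174 155 109  92  93  94  94  95  95  95  94  93  93  93  93  93  93  94  94  94  94  95  95  92  88  89 109 124 128
311 218 203 179 171 174 174 167 141 105  94  94  94  94  94  93  94  94  94  94  93  92  92  91  93  93  94  92  89  88  99 115 125 128 128
```

>>> {"api": "step_arm", "payload": {"moves": [[[0,0,18],[0,0,0],36],[[0,0,30],[0,0,0],36],[[0,0,36],[0,0,0],36],[[0,0,38],[0,0,0],36],[[0,0,39],[0,0,0],36],[[0,0,40],[0,0,0],36],[[0,0,40.5],[0,0,0],36],[[0,0,40.5],[0,0,0],36],[[0,0,40.5],[0,0,0],36]]}}

```text
time: 23.03
tcp_pos: [0.5198, 0.3884, 0.1058]
eef_rot: [[0.002, 1.0, 0.001], [1.0, -0.002, 0.0], [0.0, 0.001, -1.0]]
ft_force: [-0.4, -0.7, 2.2]
opening: 0.0449
grasp_force: 42.2
```

In contact at the same height as on the plate. I'll release and retreat.

>>> {"api": "step_arm", "payload": {"moves": [[[0,0,0],[0,0,0],48],[[0,0,0],[0,0,0],55],[[0,0,0],[0,0,0],65],[[0,0,0],[0,0,0],80],[[0,0,0],[0,0,0],80],[[0,0,0],[0,0,0],80],[[0,0,-15],[0,0,0],80],[[0,0,-45],[0,0,0],80],[[0,0,-80],[0,0,0],80],[[0,0,-115],[0,0,0],80],[[0,0,-150],[0,0,0],80],[[-35,-30,-170],[0,0,0],80],[[-70,-60,-180],[0,0,0],80],[[-105,-90,-180],[0,0,0],80],[[-140,-110,-180],[0,0,0],80],[[-170,-120,-180],[0,0,0],80],[[-200,-120,-180],[0,0,0],80],[[-200,-120,-180],[0,0,0],80],[[-200,-120,-180],[0,0,0],80]]}}

```text
time: 24.62
tcp_pos: [0.3994, 0.1871, 0.2866]
eef_rot: [[0.004, 1.0, 0.002], [1.0, -0.004, -0.001], [-0.001, 0.002, -1.0]]
ft_force: [0.1, 0.7, 0.5]
opening: 0.0799
grasp_force: 0.0
```

```bash
python3 - <<'E'
from h import *
np.set_printoptions(precision=4,suppress=True)
S=snap("side","side9");T=snap("top","top9")
st=ctrl.get_state(); print(st["time"],st["tcp_pos"])
print("seat cap pred side/top",proj(S,[[.519,.388,.14],[.519,.388,.03]]),proj(T,[[.519,.388,.14],[.519,.388,.03]]))
for n,s in(("side",S),("top",T)):
    c=proj(s,[.519,.388,.14])[0].astype(int); g=cv2.cvtColor(s["pixels"],cv2.COLOR_RGB2GRAY)
    w=g[c[1]-16:c[1]+40,c[0]-26:c[0]+26]
    print(n,"origin",c-[26,16])
    for r in range(0,56,2): print("".join("#" if v<65 else "+" if v<100 else "." if v<150 else " " for v in w[r]))
k=proj(S,[.6018,.2283,.061])[0]; print("knob pred",k)
g0=cv2.cvtColor(cv2.imread("pics/side0.png"),cv2.COLOR_BGR2GRAY); g9=cv2.cvtColor(S["pixels"],cv2.COLOR_RGB2GRAY)
print("spare diff",np.abs(g9[130:175,255:285].astype(int)-g0[130:175,255:285]).mean())
E
```

```text
24.7167 [0.3994 0.1891 0.2862]
seat cap pred side/top [[169.4316 277.6335]
 [175.2852 300.731 ]] [[135.6361 187.6494]
 [145.8179 191.5107]]
side origin [143 261]
####+.                         .+###++..............
##+.                             .+####++...........
.                                  .+#########++++##
                                      +#############
                                        .###########
                       ..++++++..         .+########
                    .+++++++++++++.         .+#####.
                   ++++++++++++++++.          .++.  
                  .+++++++++++++++++.               
                 .++++++++++++++++##.               
                  .++++++++++++++###+.              
                  .+##+++++++++######.              
                   +################+.              
                    +###############++.             
                    .+############++++..            
                    ..+#########+++++++....         
                   ...+##++++###+++++###+.....      
                 .....+++++++++###+++
[... 1409 characters left out ...]
#####
                      .    ..+######################
                      ...+##########################
               ..+##################################
           ..+######################################
         .+#########################################
       .+###########################################
       .############################################
       .##########################################++
       .+#######################################++++
       .+##################################+#+++++++
        .+#############################++++++++++++#
         .##########################+#++++++++#+####
knob pred [192.036  239.9328]
spare diff 60.73777777777778
```

```bash
python3 - <<'E'
from h import *
a,b=[cv2.cvtColor(cv2.imread(f"pics/top{i}.png"),cv2.COLOR_BGR2GRAY)[140:178,295:335] for i in(0,9)]
print([np.argwhere(x<62).mean(0).round(1).tolist() for x in(a,b)])
st=ctrl.get_state(); print(st["time"],np.abs(st["joint_vel"]).max())
print(ctrl.job_done())
E
```

```text
[[15.5, 22.4], [16.7, 21.3]]
24.7167 0.02165698974193725
the job is handed in; nothing more can be done
None
```

I tested the spring from the plywood board and it is good: the index stayed above the mark, so it now stands upright on the round seat, the weight is back on its pad and the spare has not noticeably moved; I handed the job in at about 25 s and was not shown the verdict.

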